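Mix the tall stain bottle on the inclined press-mixer

TASK

Mix the tall bottle of wood stain: set its base in the cup of the inclined mixer, in line with the leaning head, and press it gently but fully down against the spring; keep it fully down for about two seconds. Then set the bottle down gently, upright, in the wooden tray and let go, leaving the other containers and the sanding block where they are.

Things in the scene. Friction and masses are not known exactly. Their poses are not given: they have to be found in the camera images.
- bottle_mid (a point): Centre (half-way up) of the tall brown bottle: round, 50 mm in diameter, 150 mm high, straight-sided from the flat base to 128 mm, then a shoulder and a black cap 36 mm wide and 14 mm high. z runs from base to cap; it starts upright on the bench, this point 75 mm above its base. 0.17 to 0.34 kg. Best held on its straight part 100 to 125 mm above the base.
- press_axis (a point): Fixed point on the mixer's press axis. z points up along the axis, which leans 25 degrees from vertical; the cup moves along it. The column is clamped stiffly at an unknown height: the face of the unpressed cup, square to z and centred on it, lies 0 to 24 mm beyond this point along +z, to be seen or felt.
- mixer: Mixer fixed to the bench: grey base 140 (x) by 120 (y) by 50 mm high, a leaning steel column and a white cup on top: 70 mm in diameter, flat face 60 mm across, flared lip 7 mm high, mouth about 66 mm. Origin under the centre of the base; the head leans towards its front, -x. A bottle left in the cup falls over.
- pad (a joint): How far the cup is pressed in along the axis, in m: 0 unpressed, 0.014 fully down on a firm rubber stop. Sprung: it starts to move at about 4 N and reaches the stop at about 14 N; beyond 15 N the stop yields by 1 mm per 5 N (not counted in this value). More than 40 N is ramming.
- tray_in (a point): Centre of the inner floor of the shallow square plywood tray, fixed to the bench: 170 mm square outside, walls 8 mm thick and 22 mm high above the bench; the floor is about 8 mm thick. x and y run along its sides.
- short_bottle_mid (a point): Bystander: centre of the short brown bottle, 50 mm in diameter and 95 mm high.
- jar_mid (a point): Bystander: centre of the squat brown jar, 68 mm in diameter and 75 mm high.
- block_mid (a point): Bystander: centre of the cork-faced wooden sanding block, 70 by 120 by 33 mm, lying flat.

How it is judged (in metres and radians):
On the way:
1. the tall bottle, standing in the cup and in line with the leaning head (within 0.15 rad), keeps the pad fully down (at least 12.5 of 14 mm) for 1.5 s (value of joint pad above 0.0125 m and contact force between bottle and mixer above 3 N and angle between the z axis of bottle_mid and the z axis of press_axis, either way round below 0.15 rad and x of bottle_mid in the frame of press_axis between -0.015 and 0.015 m and y of bottle_mid in the frame of press_axis between -0.015 and 0.015 m), for 1.5 s.
At the end, for the whole second after the job is handed in: The tall bottle stands at rest, released and upright (within 0.1 rad) on the floor of the wooden tray, its centre within 60 mm of the tray's centre along each side; the mixer's pad is up again (less than 3 mm down) (angle between bottle_mid's own z axis and vertical below 0.1 rad and x of bottle_mid in the frame of tray_in between -0.06 and 0.06 m and y of bottle_mid in the frame of tray_in between -0.06 and 0.06 m and z of bottle_mid in the frame of tray_in below 0.08 m and linear speed of bottle below 0.02 m/s and value of joint pad below 0.003 m); the robot touches nothing.
It fails at once if the bottle is rammed into the mixer (more than 40 N) (contact force between bottle and mixer above 40 N).
It fails at once if the bottle is dropped or thrown (moving faster than 0.6 m/s out of the fingers) (contact force between the fingers and bottle below 0.1 N and linear speed of bottle above 0.6 m/s).
It fails at once if the short bottle, the jar or the sanding block is moved more than 25 mm or knocked over (distance of any of short_bottle_mid, jar_mid, block_mid from where it was at the start of the episode above 0.025 m).
It also fails if it takes over 56 s, if anything falls off the work surface, if the arm or the gripper's body presses on something with over 40 N, if the wrist force passes 120 N, or if a joint passes its speed limit or range.

ROBOT

A 6-joint arm with a two-finger parallel gripper is mounted at the origin on the work surface. World frame = base frame: x ahead of the robot, y to its left, z up, the work surface at z = 0. Lengths are in mm, angles in degrees, forces in N, time in s.
With the tool pointing down it reaches from about 300 to 850 mm from the base axis. Payload 4.2 kg.
Tool frame: the origin (TCP) lies between the finger pads; the fingertips stand 19 mm ahead of it and the grasp point (between the pads) is the TCP; z points along the fingers, x is the direction in which the jaws open and shut, and the axes are right-handed (so a half turn about z gives the same grasp; the last joint's range is limited). The gripper opens to 91 mm and grips with 3 to 60 N. Pads are 32 mm wide; open, the fingers measure 118 mm over their backs; the gripper's body (76 mm by 178 mm) begins 60 mm behind the grasp point.
Start: joints at [-74.656, 18.312, 89.639, -0, 72.044, -1.146], TCP at [163.212, -551.365, 232.976] pointing down, gripper open.
Joint ranges: [-177.97, 177.97], [-48.28, 115.42], [12.27, 149.76], [-77.06, 257.06], [2.81, 150.46], [-146.56, 146.56]. Speed limits (degrees/s): [147.25, 147.25, 180, 180, 180, 180].

INTERFACE

Orientations are given as [roll, pitch, yaw] about the fixed x, y, z axes, in that order (R = Rz(yaw) Ry(pitch) Rx(roll)).
In Python, from workcell import sensors, grab_frame, env gives the robot as it stands.
- The arm moves only by the tool servo_tool, never from a script. Its argument "motion" is one flat list of numbers, 7 for each row, row after row: the shift along the world's x, y, z in mm, then the turn, a rotation vector about the world's x, y, z in rad, then the opening in per cent of the stroke, from 0 (shut) to 100 (fully open). In form: [x, y, z, rx, ry, rz, grip, x, y, z, rx, ry, rz, grip, ...]. A call has 1 to 10 rows; each row shifts and turns the commanded pose from where the row before left it; what a row does not reach is not made up. A row lasts 1/12 s, in which the tool goes at most 41.7 mm and 7.16 degrees, less where a joint would pass 70% of its speed; a pose out of reach is approached as far as the arm can. A call with a gripper value outside its range is refused whole. The fingers move at their own pace and stop on an object; "newtons" is the grip in N (left out, the last holds). Time passes only in rows, so rows that do not move let the fingers close. It gives the time, the measured TCP pose, the force and the opening at its end, in the units of the state.
- sensors.state(): the state, without advancing time (a new reading comes with each control period).
- grab_frame(name): name is "scene" or "top" or "wrist"; returns a dict with "image" (420x560x3 uint8, red, green, blue), "depth" (420x560 float32, mm along the optical axis (not along the pixel's ray), 0 where there is no reading), "fx", "fy", "cx", "cy" (pixels), "dist_coeffs" ([k1, k2, p1, p2, k3] as OpenCV has them; the pictures are not rectified), "extrinsics" (4x4, takes a point from camera to world coordinates); the wrist camera has in their place "T_tool_cam" (4x4, takes a point from camera to tool coordinates, whose origin is the TCP and whose axes are the tool frame's). Camera axes: x right, y up, looking along -z (the intrinsics and any distortion apply to the point x, -y, -z); pixel columns grow to the right and rows downward; lengths in mm; the calibration is good to about 2 mm. A picture is of the moment at which its call begins: read the wrist's pose just before it.
- env.job_done(): hands the job in, once; it reports no verdict.
The state is a dict: "time_s": time; "qpos": joint angles; "qvel": joint speeds; "effort": joint torques, N m; "ee_pos": TCP position; "ee_rot": TCP orientation; "force": force on the tool from outside, world axes, zero at the start; "torque": the same for the moment, N m; "gripper_width": finger opening in mm.
Only numpy, scipy, OpenCV 4.12 (cv2) and the standard library are available. Lean on these libraries where they do the work, as an engineer would, in place of code of your own. Each camera call takes 0.05 s, during which the arm holds its last target.

## Working session

There is one attempt and no reset: what is moved stays moved. The work goes in short steps, Python scripts to look and compute and a tool call to move; the robot and the scene stay as the last step left them, time stands still between calls to the robot, and variables do not carry over. Pictures are saved under pics/ and viewed, and the job is handed in when it is done.

Besides the shell and the picture viewer there is one more tool, called after "Emit:" by a JSON object that holds its "name" and its "arguments". servo_tool: Moves the arm, as the interface text tells. Its arguments: {"type":"object","properties":{"motion":{"type":"array"},"newtons":{"type":"number"}},"required":["motion"]}

```bash
mkdir -p pics
cat > h.py <<'E'
import numpy as np,cv2
from workcell import sensors,grab_frame,env
from scipy.spatial.transform import Rotation as R
def cam(n):
    s=sensors.state(); f=grab_frame(n)
    K=np.array([[f['fx'],0,f['cx']],[0,f['fy'],f['cy']],[0,0,1.]])
    if n=='wrist':
        T=np.eye(4);T[:3,:3]=R.from_euler('xyz',s['ee_rot'],degrees=True).as_matrix();T[:3,3]=s['ee_pos'];T=T@np.array(f['T_tool_cam'])
    else: T=np.array(f['extrinsics'])
    return f,K,np.array(f['dist_coeffs'],float),T
def cloud(f,K,d,T):
    h,w=f['depth'].shape
    u,v=np.meshgrid(np.arange(w),np.arange(h))
    p=cv2.undistortPoints(np.stack([u,v],-1).reshape(-1,1,2).astype(float),K,d).reshape(h,w,2)
    z=f['depth']
    P=np.stack([p[...,0]*z,-p[...,1]*z,-z],-1)
    W=P@T[:3,:3].T+T[:3,3]; W[z<=0]=np.nan
    return W
E
python3 - <<'E'
from h import *
print(sensors.state())
for n in ['scene','top','wrist']:
    f,K,d,T=cam(n)
    cv2.imwrite(f'pics/{n}0.png',f['image'][...,::-1])
    np.savez(f'{n}0.npz',img=f['image'],depth=f['depth'],K=K,d=d,T=T,W=cloud(f,K,d,T))
    print(n,K[0,0],d,T.round(2).tolist(),(f['depth']>0).mean())
E
```

```text
{'time_s': 0.0, 'qpos': array([-7.46569864e+01,  1.83504436e+01,  8.97062187e+01,  8.56545799e-04,
        7.20406367e+01, -1.14723893e+00]), 'qvel': array([-0.06064416, -0.01012731,  0.05963295,  0.06385002,  0.009796  ,
        0.04562256]), 'effort': array([-1.23708476e-03, -4.12466705e+01, -2.31975138e+01,  7.26097589e-02,
        4.54097602e-02, -1.43016755e-04]), 'ee_pos': array([ 163.08687544, -550.91232335,  232.13349828]), 'ee_rot': array([-1.79997238e+02,  9.72631710e-02, -7.35100100e+01]), 'force': array([-0.67904389,  0.05390459, -0.19973444]), 'torque': array([ 0.06080117, -0.06114789, -0.00573767]), 'gripper_width': 90.99768081165263}
scene 408.02472422268517 [-0.00425087  0.          0.          0.          0.        ] [[0.74, -0.56, 0.37, 894.45], [0.67, 0.61, -0.41, -363.42], [0.0, 0.55, 0.83, 793.01], [0.0, 0.0, 0.0, 1.0]] 0.9959481292517007
top 494.3789969707967 [0.04654122 0.         0.         0.         0.        ] [[0.01, 0.99, -0.1, 471.85], [-1.0, 0.0, -0.02, -2.05], [-0.01, 0.1, 0.99, 1251.78], [0.0, 0.0, 0.0, 1.0]] 0.9960204081632653
wrist 366.0578513597983 [-0.06853089  0.          0.          0.          0.        ] [[0.28, 0.92, 0.26, 236.33], [-0.96, 0.27, 0.08, -529.08], [-0.0, -0.27, 0.96, 385.26], [0.0, 0.0, 0.0, 1.0]] 0.9958971088435374
```

View pics/scene0.png

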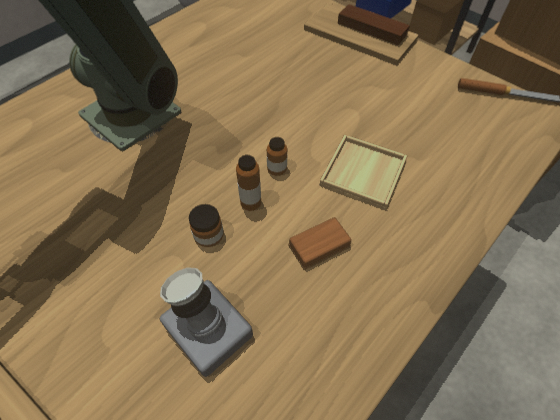

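View pics/top0.png

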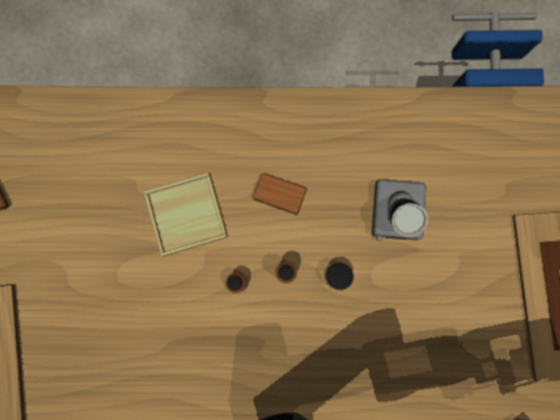

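View pics/wrist0.png

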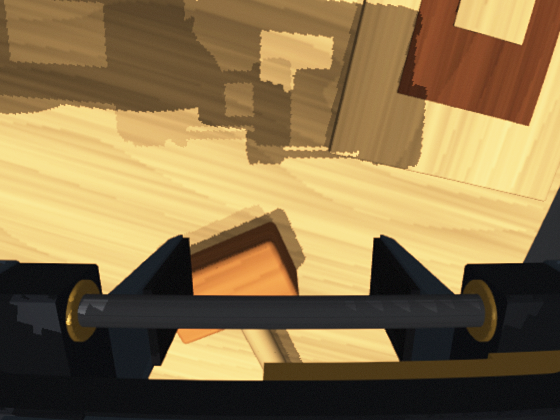

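The scene view shows the tall bottle at (249,183), short bottle (277,156), jar (207,225), block (320,242), tray (364,171) and cup (184,287). In the top view these are at (287,271), (236,282), (340,275), (280,193), (186,214) and (409,218). Next I measure them in world coordinates.

Run:
```python
from h import *
for n,pts in [('top',dict(tray=(186,214),tall=(287,271),short=(236,282),jar=(340,275),block=(280,193),cup=(409,218),base=(383,225),bench=(320,330))),('scene',dict(tall=(248,163),short=(277,144),jar=(205,213),block=(320,236),tray=(364,171),cup=(184,287),bench=(130,250)))]:
    D=np.load(n+'0.npz');W=D['W']
    for k,(u,v) in pts.items(): print(n,k,np.nanmedian(W[v-2:v+3,u-2:u+3].reshape(-1,3),0).round(1))
# clusters above bench
D=np.load('top0.npz');W=D['W'];z=W[...,2]
m=((z>5)&(W[...,0]>250)&(W[...,0]<800)&(abs(W[...,1])<420)).astype(np.uint8)
m=cv2.morphologyEx(m,cv2.MORPH_OPEN,np.ones((3,3)))
n,l,st,c=cv2.connectedComponentsWithStats(m)
for i in range(1,n):
    if st[i,4]<60: continue
    P=W[l==i]; print(st[i],'zmax',P[:,2].max().round(1),'min',P.min(0).round(),'max',P.max(0).round())
    t=P[P[:,2]>P[:,2].max()-6]; print('  top centroid',t.mean(0).round(1),'bbox mid',((t.min(0)+t.max(0))/2).round(1),'ext',(t.max(0)-t.min(0)).round(1), cv2.minAreaRect(P[:,:2].astype(np.float32)))
# scene-view clouds
D=np.load('scene0.npz');W=D['W'];z=W[...,2]
for nm,(cx,cy) in dict(tall=(415,0),).items(): pass
m=((z>5)&(W[...,0]>250)&(W[...,0]<800)&(abs(W[...,1])<420)).astype(np.uint8)
m=cv2.morphologyEx(m,cv2.MORPH_OPEN,np.ones((3,3)))
n,l,st,c=cv2.connectedComponentsWithStats(m)
print('scene')
for i in range(1,n):
    if st[i,4]<60: continue
    P=W[l==i]; print(st[i],'min',P.min(0).round(),'max',P.max(0).round())
    t=P[P[:,2]>P[:,2].max()-6]; print('  top',t.mean(0).round(1),'bbox mid',((t.min(0)+t.max(0))/2).round(1),'ext',(t.max(0)-t.min(0)).round(1))
```

```text
top tray [608.7 265.    6.6]
top tall [467.    6.7 149.3]
top short [440.6 125.4  94.5]
top jar [ 458.2 -117.7   74.7]
top block [659.3  26.2  33.8]
top cup [ 586.3 -263.5  150.4]
top base [ 579.3 -224.9   50.3]
top bench [ 3.217e+02 -7.470e+01  2.000e-01]
scene tall [470.8   6.9 149.1]
scene short [444.5 125.5  94.7]
scene jar [ 452.5 -109.8   74.2]
scene block [656.6  32.3  32.1]
scene tray [611.  265.9   7.2]
scene cup [ 587.3 -262.3  150.9]
scene bench [ 358.9 -261.7   -1.1]
[ 145  174   82   82 2563] zmax 28.0 min [504. 161.   5.] max [710. 367.  28.]
  top centroid [605.7 266.8  23.6] bbox mid [606.5 265.3  25. ] ext [204.5 200.3   6. ] ((607.7800903320312, 265.80108642578125), (170.9992218017578, 169.7359619140625), 16.834012985229492)
[ 253  174   53   41 1370] zmax 40.3 min [609. -36.   5.] max [708.  95.  40.]
  top centroid [658.   28.1  35.7] bbox mid [658.3  28.7  37.3] ext [ 92.7 124.2   6. ] ((661.1456298828125, 27.831024169921875), (120.2215347290039, 74.7696304321289), 70.54949188232422)
[ 371  180   57   61 3049] zmax 174.5 min [ 544. -330.    8.] max [ 692. -201.  
[... 1450 characters left out ...]
max [465. 154.  97.]
  top [439.1 129.5  94. ] bbox mid [439.5 130.8  94.2] ext [33.  34.3  5.7]
[ 236  155   25   55 1103] min [444. -16.   5.] max [490.  32. 151.]
  top [464.9   8.8 148.7] bbox mid [464.5   9.4 148.6] ext [36.  34.1  5.7]
[ 189  204   34   42 1126] min [ 424. -151.    5.] max [491. -86.  77.]
  top [ 456.4 -117.6   73.9] bbox mid [ 455.5 -117.1   74.5] ext [63.6 62.1  6. ]
[ 289  218   62   50 1806] min [610. -38.   5.] max [711.  93.  38.]
  top [660.7  26.8  32.8] bbox mid [660.8  27.9  34.6] ext [ 93.2 127.2   6. ]
[ 160  268   93  108 5955] min [ 546. -331.    6.] max [ 694. -202.  172.]
  top [ 611.  -265.4  169.1] bbox mid [ 608.6 -265.9  169.3] ext [16.5 54.   6. ]
```

Tall bottle is at about (464.5, 9.5), 150 mm high as given, and the tray centre is about (607.5, 265.5). Next comes the cup face plane, lip and mixer yaw.

Run:
```python
from h import *
from scipy.optimize import least_squares
for n in ['top','scene']:
    D=np.load(n+'0.npz');W=D['W'];img=D['img'];hsv=cv2.cvtColor(img,cv2.COLOR_RGB2HSV)
    box=(W[...,0]>530)&(W[...,0]<640)&(W[...,1]>-320)&(W[...,1]<-210)&(W[...,2]>100)
    wht=box&(hsv[...,1]<60)&(hsv[...,2]>110)
    P=W[wht];print(n,len(P),P.min(0).round(),P.max(0).round())
    # inner: near centre
    c=P.mean(0)
    for it in range(15):
        a=np.linalg.norm(P-c,axis=1)<28 if it==0 else np.abs((P-c)@nn)<2.5
        if it: a&=np.linalg.norm(np.cross(P-c,nn),axis=1)<28
        Q=P[a]; cc=Q.mean(0); nn=np.linalg.svd(Q-cc)[2][2]; nn*=np.sign(nn[2])
        c=cc
    print(' face n',nn.round(3),'tilt',np.degrees(np.arccos(nn[2])).round(1),'az',np.degrees(np.arctan2(nn[1],nn[0])).round(1),'c',c.round(1),len(Q),'rms',np.std((Q-c)@nn).round(2))
    # lip: contour of wht region -> points above
    d=(P-c)@nn; print(' height pct',np.percentile(d,[1,10,50,90,99]).round(1))
    # base top orientation
    b=(np.abs(W[...,2]-50)<4)&(W[...,0]>500)&(W[...,0]<720)&(W[...,1]<-170)&(W[...,1]>-360)
    B=W[b][:,:2].astype(np.float32); print(' base',cv2.minAreaRect(B))
```

```text
top 928 [ 547. -301.  130.] [ 620. -226.  174.]
 face n [-0.413  0.039  0.91 ] tilt 24.5 az 174.6 c [ 583.3 -263.7  149.6] 387 rms 1.26
 height pct [-20.1  -2.6   0.7   7.   10.4]
 base ((618.8507080078125, -266.0798645019531), (120.0745620727539, 138.3928985595703), 85.28036499023438)
scene 1035 [ 548. -301.  134.] [ 615. -225.  172.]
 face n [-0.417  0.032  0.909] tilt 24.7 az 175.6 c [ 582.  -264.8  148.1] 533 rms 0.75
 height pct [-1.5 -0.7  0.7  7.2  8.7]
 base ((620.521240234375, -266.5951232910156), (116.87138366699219, 136.7567138671875), 85.23966979980469)
```

Run:
```python
import cv2
a=cv2.imread('pics/scene0.png')[255:385,140:270];b=cv2.imread('pics/top0.png')[165:255,355:445]
a=cv2.resize(a,(520,520),interpolation=2);b=cv2.resize(b,(270,270),interpolation=2)
import numpy as np
o=np.zeros((520,790,3),np.uint8);o[:,:520]=a;o[:270,520:]=b;cv2.imwrite('pics/z1.png',o)
```

```text
(no output)
```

View pics/z1.png

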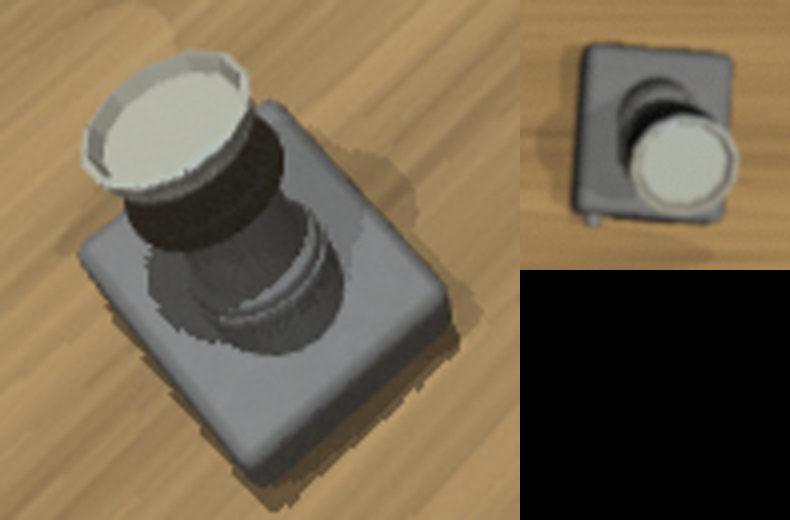

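Run:
```python
from h import *
n=R.from_euler('z',-4.8,degrees=True).apply([-np.sin(np.radians(25)),0,np.cos(np.radians(25))])
ex=np.cross([0,1,0],n);ex/=np.linalg.norm(ex);ey=np.cross(n,ex)
print(n)
for nm,(u0,v0) in [('top',(409,218)),('scene',(184,287))]:
    D=np.load(nm+'0.npz');W=D['W'];img=D['img'];hsv=cv2.cvtColor(img,cv2.COLOR_RGB2HSV)
    P0=np.array([583,-264.3,148.8])
    # height of face along n via median of central pixels
    near=np.linalg.norm(np.cross(W-P0,n),axis=-1)<20
    near&=np.abs((W-P0)@n)<15
    h=np.median((W[near]-P0)@n); P0=P0+h*n; print(nm,'face offset',h.round(2))
    def ray(uv,h):
        p=cv2.undistortPoints(uv.reshape(-1,1,2).astype(float),D['K'],D['d']).reshape(-1,2)
        r=np.c_[p[:,0],-p[:,1],-np.ones(len(p))]@D['T'][:3,:3].T; o=D['T'][:3,3]
        t=((P0+h*n-o)@n)/(r@n); return o+t[:,None]*r
    box=(np.linalg.norm(W-P0,axis=-1)<48)
    for lab,m in [('white',box&(hsv[...,1]<60)&(hsv[...,2]>95))]:
        m=m.astype(np.uint8); cs,_=cv2.findContours(m,0,cv2.CHAIN_APPROX_NONE); c=max(cs,key=cv2.contourArea).reshape(-1,2)
        Q=ray(c,7)-P0; q=np.c_[Q@ex,Q@ey].astype(np.float32)
        (cx,cy),r=cv2.minEnclosingCircle(q); e=cv2.fitEllipse(q)
        print(' rim circ',(P0+cx*ex+cy*ey).round(1),r,'ellipse',e,(P0+e[0][0]*ex+e[0][1]*ey).round(1))
        ang=np.degrees(np.arctan2(q[:,1]-e[0][1],q[:,0]-e[0][0]))
    # flat-face pixels by colour/depth
    f=box&(np.abs((W-P0)@n)<2)&(hsv[...,1]<60)&(hsv[...,2]>150)
    q=np.c_[(W[f]-P0)@ex,(W[f]-P0)@ey].astype(np.float32)
    print(' face bbox mid',((q.min(0)+q.max(0))/2),q.max(0)-q.min(0),'V',hsv[v0,u0])
```

```text
[-0.42113608  0.03536378  0.90630779]
top face offset 0.38
 rim circ [ 584.2 -263.7  149.8] 39.720088958740234 ellipse ((1.654522180557251, 1.1116809844970703), (75.08598327636719, 76.7280044555664), 100.76890563964844) [ 584.4 -263.2  149.8]
 face bbox mid [0.9888277 0.6064186] [62.33721  61.187977] V [ 37  19 177]
scene face offset -0.24
 rim circ [ 585.4 -264.   149.6] 39.28521728515625 ellipse ((2.059159278869629, 0.398073673248291), (74.84309387207031, 75.51014709472656), 28.017602920532227) [ 585.  -263.9  149.4]
 face bbox mid [-2.7248106  1.3353863] [58.807564 61.168324] V [ 32  18 180]
```

Both views agree on the cup face: centre about (584.3, -263.8, 149.4), with a 25° lean and mixer yaw -4.8°. It lies in line with the base, as expected. Next I move above the tall bottle with the jaws in the lean plane.

Emit:
{"name": "servo_tool", "arguments": {"motion": [15, 28, 0, 0, 0, 0.06, 100, 15, 28, 0, 0, 0, 0.06, 100, 15, 28, 0, 0, 0, 0.06, 100, 15, 28, 0, 0, 0, 0.06, 100, 15, 28, 0, 0, 0, 0.06, 100, 15, 28, 0, 0, 0, 0.06, 100, 15, 28, 0, 0, 0, 0.06, 100, 15, 28, 0, 0, 0, 0.06, 100, 15, 28, 0, 0, 0, 0.06, 100, 15, 28, 0, 0, 0, 0.06, 100], "newtons": 50}}

```text
time_s: 0.98
ee_pos: [313.5, -269.8, 232.9]
ee_rot: [-180.0, -0.0, -39.0]
force: [0.3, 0.2, -0.5]
gripper_width: 91.3
```

Emit:
{"name": "servo_tool", "arguments": {"motion": [15, 28, 0, 0, 0, 0.06, 100, 15, 28, 0, 0, 0, 0.06, 100, 15, 28, 0, 0, 0, 0.06, 100, 15, 28, 0, 0, 0, 0.06, 100, 15, 28, 0, 0, 0, 0.06, 100, 15, 28, 0, 0, 0, 0.06, 100, 15, 28, 0, 0, 0, 0.06, 100, 15, 28, 0, 0, 0, 0.06, 100, 15, 28, 0, 0, 0, 0.06, 100, 15, 28, 0, 0, 0, 0.06, 100]}}

```text
time_s: 1.82
ee_pos: [463.5, 10.3, 232.8]
ee_rot: [180.0, 0.0, -4.6]
force: [-0.2, -0.7, -0.5]
gripper_width: 91.6
```

Emit:
{"name": "servo_tool", "arguments": {"motion": [0, 0, 0, 0, 0, 0, 100, 0, 0, 0, 0, 0, 0, 100]}}

```text
time_s: 1.98
ee_pos: [463.4, 9.7, 232.5]
ee_rot: [180.0, 0.1, -4.6]
force: [0.9, -0.6, -0.3]
gripper_width: 91.1
```

Emit:
{"name": "servo_tool", "arguments": {"motion": [0.2, 0, -15, 0, 0, 0, 100, 0.2, 0, -15, 0, 0, 0, 100, 0.2, 0, -15, 0, 0, 0, 100, 0.2, 0, -15, 0, 0, 0, 100, 0, 0, -15, 0, 0, 0, 100, 0, 0, -15, 0, 0, 0, 100, 0, 0, -15, 0, 0, 0, 100, 0, 0, -10, 0, 0, 0, 100, 0, 0, -5, 0, 0, 0, 100, 0, 0, 0, 0, 0, 0, 100]}}

```text
time_s: 2.82
ee_pos: [462.8, 7.7, 112.1]
ee_rot: [180.0, 0.2, -4.8]
force: [0.0, 0.3, -0.3]
gripper_width: 91.0
```

Run:
```python
from h import *
print(sensors.state()['ee_pos'],sensors.state()['force'])
f,K,d,T=cam('wrist');cv2.imwrite('pics/w1.png',f['image'][...,::-1])
```

```text
[462.77843957   7.71243779 112.07188387] [ 0.0197028   0.34340655 -0.31692868]
```

View pics/w1.png

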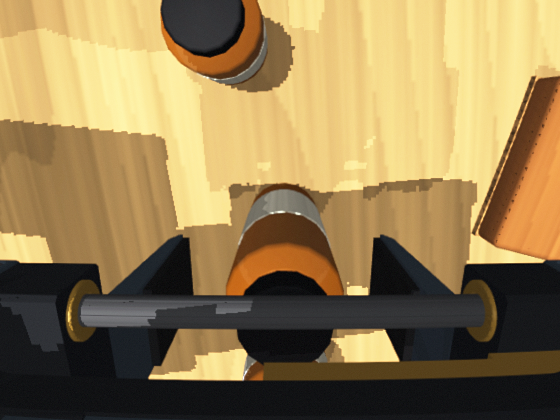

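The bottle is centred between the fingers (cap at about column 286, mid-finger about 282). I close on it now.

Emit:
{"name": "servo_tool", "arguments": {"motion": [1, 2, 1, 0, 0, 0, 100, 0, 0, 0, 0, 0, 0, 0, 0, 0, 0, 0, 0, 0, 0, 0, 0, 0, 0, 0, 0, 0, 0, 0, 0, 0, 0, 0, 0, 0, 0, 0, 0, 0, 0, 0, 0, 0, 0, 0, 0, 0, 0, 0, 0, 0, 0, 0, 0, 0], "newtons": 50}}

```text
time_s: 3.53
ee_pos: [464.9, 10.7, 114.0]
ee_rot: [180.0, 0.0, -4.7]
force: [0.1, -0.2, 0.6]
gripper_width: 49.1
```

Emit:
{"name": "servo_tool", "arguments": {"motion": [0, 0, 5, 0, 0, 0, 0, 0, 0, 15, 0, 0, 0, 0, 0, 0, 20, 0, 0, 0, 0, 0, 0, 25, 0, 0, 0, 0, 0, 0, 25, 0, 0, 0, 0, 0, 0, 25, 0, 0, 0, 0, 0, 0, 25, 0, 0, 0, 0, 0, 0, 25, 0, 0, 0, 0, 0, 0, 20, 0, 0, 0, 0, 0, 0, 15, 0, 0, 0, 0]}}

```text
time_s: 4.37
ee_pos: [465.0, 10.6, 315.8]
ee_rot: [-180.0, -0.1, -4.8]
force: [0.6, -0.4, -3.0]
gripper_width: 49.0
```

Emit:
{"name": "servo_tool", "arguments": {"motion": [0, 0, 0, 0, 0, 0, 0, 0, 0, 0, 0, 0, 0, 0, 0, 0, 0, 0, 0, 0, 0, 0, 0, 0, 0, 0, 0, 0]}}

```text
time_s: 4.7
ee_pos: [464.1, 10.6, 312.3]
ee_rot: [180.0, 0.2, -4.8]
force: [-0.4, 1.0, -3.5]
gripper_width: 48.9
```

Run:
```python
from h import *
s=sensors.state();print(s['ee_pos'],s['ee_rot'],s['force'],s['gripper_width'],s['qpos'])
for n in ['scene','wrist']:
    f,K,d,T=cam(n);cv2.imwrite(f'pics/{n}2.png',f['image'][...,::-1])
    W=cloud(f,K,d,T);p=np.array(s['ee_pos'])
    m=(np.hypot(W[...,0]-p[0],W[...,1]-p[1])<35)&(W[...,2]>p[2]-140)&(W[...,2]<p[2]-22)
    P=W[m];print(n,len(P),P.min(0) if len(P) else 0,P.max(0) if len(P) else 0)
```

```text
[464.13735175  10.63222944 312.30139467] [179.98300921   0.19643159  -4.75845213] [-0.41950821  0.95672636 -3.53023375] 48.887330887546526 [-1.06440250e-01  5.78220761e+00  9.46269664e+01 -1.01966608e-03
  7.97879885e+01  4.65216525e+00]
scene 897 [449.56673634 -16.3521229  196.34152209] [490.11835725  28.14117268 290.27649464]
wrist 2411 [439.71992807  11.5770439  200.83906369] [488.76163034  34.47771173 290.27795157]
```

View pics/scene2.png

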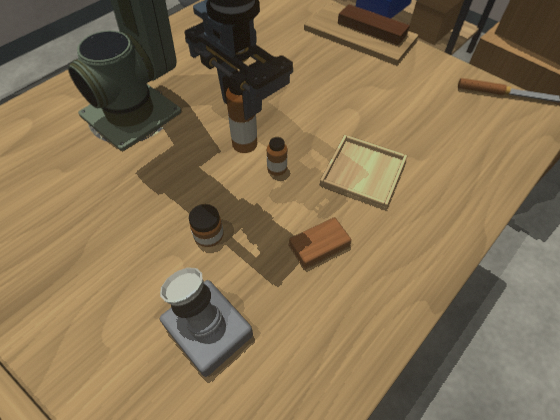

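The bottle is held upright with the grasp 114 mm above its base, and it weighs about 3.3 N. I carry it to 60 mm above the cup along the axis while tilting 25°.

Emit:
{"name": "servo_tool", "arguments": {"motion": [2.3, -13.4, 0, -0.0018, -0.0217, 0, 0, 2.3, -13.4, 0, -0.0018, -0.0217, 0, 0, 2.3, -13.4, 0, -0.0018, -0.0217, 0, 0, 2.3, -13.4, 0, -0.0018, -0.0217, 0, 0, 2.3, -13.4, 0, -0.0018, -0.0217, 0, 0, 2.3, -13.4, 0, -0.0018, -0.0217, 0, 0, 2.3, -13.4, 0, -0.0018, -0.0217, 0, 0, 2.3, -13.4, 0, -0.0018, -0.0217, 0, 0, 2.3, -13.4, 0, -0.0018, -0.0217, 0, 0, 2.3, -13.4, 0, -0.0018, -0.0217, 0, 0]}}

```text
time_s: 5.63
ee_pos: [487.5, -123.9, 313.0]
ee_rot: [-180.0, -12.4, -4.8]
force: [-0.6, -0.3, -3.0]
gripper_width: 49.1
```

Emit:
{"name": "servo_tool", "arguments": {"motion": [2.3, -13.4, 0, -0.0018, -0.0217, 0, 0, 2.3, -13.4, 0, -0.0018, -0.0217, 0, 0, 2.3, -13.4, 0, -0.0018, -0.0217, 0, 0, 2.3, -13.4, 0, -0.0018, -0.0217, 0, 0, 2.3, -13.4, 0, -0.0018, -0.0217, 0, 0, 2.3, -13.4, 0, -0.0018, -0.0217, 0, 0, 2.3, -13.4, 0, -0.0018, -0.0217, 0, 0, 2.3, -13.4, 0, -0.0018, -0.0217, 0, 0, 2.3, -13.4, 0, -0.0018, -0.0217, 0, 0, 2.3, -13.4, 0, -0.0018, -0.0217, 0, 0]}}

```text
time_s: 6.47
ee_pos: [510.3, -257.7, 312.7]
ee_rot: [-179.9, -24.8, -4.8]
force: [0.1, 0.2, -2.3]
gripper_width: 49.5
```

Emit:
{"name": "servo_tool", "arguments": {"motion": [0, 0, 0, 0, 0, 0, 0, 0, 0, 0, 0, 0, 0, 0, 0, 0, 0, 0, 0, 0, 0, 0, 0, 0, 0, 0, 0, 0, 0, 0, 0, 0, 0, 0, 0]}}

```text
time_s: 6.88
ee_pos: [511.0, -256.6, 313.9]
ee_rot: [-180.0, -24.9, -4.7]
force: [-0.6, -0.2, -3.8]
gripper_width: 49.2
```

```bash
cat > m.py <<'E'
from h import *
import sys
s=sensors.state()
n=R.from_euler('z',-4.8,degrees=True).apply([-np.sin(np.radians(25)),0,np.cos(np.radians(25))])
ex=R.from_euler('z',-4.8,degrees=True).apply([np.cos(np.radians(25)),0,np.sin(np.radians(25))]);ey=np.cross(n,ex)
C=np.array([584.3,-263.8,149.4])
M=R.from_euler('xyz',s['ee_rot'],degrees=True).as_matrix()
B=np.array(s['ee_pos'])+114*M[:,2]
r=B-C
print('t',s['time_s'],'pos',s['ee_pos'].round(1),'F',s['force'].round(2),'F.n',(s['force']@n).round(2),'w',s['gripper_width'].round(1))
print('tool z vs -n deg',np.degrees(np.arccos(min(1,-M[:,2]@n))).round(2),'base rel axis ex,ey,n',(r@ex).round(1),(r@ey).round(1),(r@n).round(1))
print('rot err vec (world) to align',np.cross(M[:,2],-n).round(4),'ex',ex.round(3),'ey',ey.round(3),'n',n.round(3))
if len(sys.argv)>1:
    for k in ['scene','top']:
        f,K,d,T=cam(k)
        np.savez(f'{k}_{sys.argv[1]}.npz',img=f['image'],W=cloud(f,K,d,T),K=K,d=d,T=T)
        cv2.imwrite(f'pics/{k}_{sys.argv[1]}.png',f['image'][...,::-1])
        if k=='scene': cv2.imwrite(f'pics/zoom_{sys.argv[1]}.png',cv2.resize(f['image'][180:390,80:290,::-1],(590,590),interpolation=2))
E
python3 m.py a
```

```text
Traceback (most recent call last):
  File "m.py", line 10, in <module>
    print('t',s['time_s'],'pos',s['ee_pos'].round(1),'F',s['force'].round(2),'F.n',(s['force']@n).round(2),'w',s['gripper_width'].round(1))
                                                                                                               ^^^^^^^^^^^^^^^^^^^^^^^^
AttributeError: 'float' object has no attribute 'round'
```

```bash
sed -i "s/s\['gripper_width'\].round(1)/s['gripper_width']/" m.py
python3 m.py a
```

```text
t 6.8833 pos [ 511.  -256.6  313.9] F [-0.6  -0.22 -3.81] F.n -3.21 w 49.15238939356143
tool z vs -n deg 0.09 base rel axis ex,ey,n 2.7 1.1 66.2
rot err vec (world) to align [-0.001  -0.0011 -0.0004] ex [ 0.903 -0.076  0.423] ey [0.084 0.996 0.   ] n [-0.421  0.035  0.906]
```

View pics/zoom_a.png

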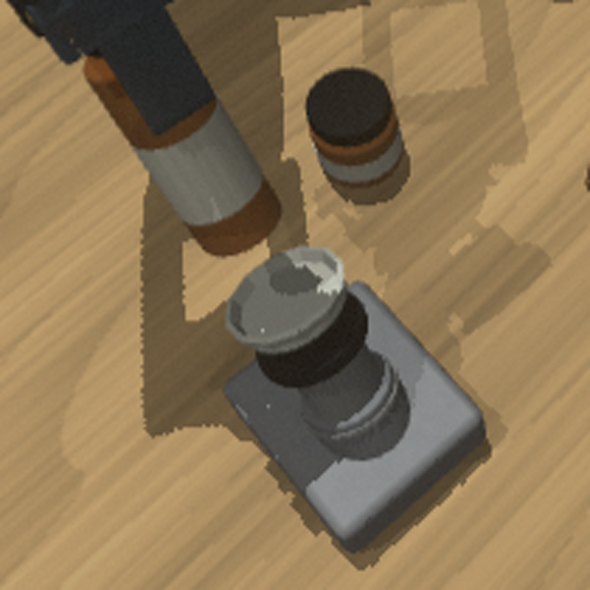

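The bottle is about in line with the cup. I fit its axis in the same camera used for the cup, to cancel calibration error.

```bash
cat > cyl.py <<'E'
from h import *
import sys
from scipy.optimize import least_squares
n=R.from_euler('z',-4.8,degrees=True).apply([-np.sin(np.radians(25)),0,np.cos(np.radians(25))])
ex=R.from_euler('z',-4.8,degrees=True).apply([np.cos(np.radians(25)),0,np.sin(np.radians(25))]);ey=np.cross(n,ex)
C=np.array([584.3,-263.8,149.4]); b=float(sys.argv[2])
for k in ['scene','top']:
    W=np.load(f'{k}_{sys.argv[1]}.npz')['W'].reshape(-1,3); r=W-C
    L=np.c_[r@ex,r@ey,r@n]
    L=L[(np.hypot(L[:,0],L[:,1])<36)&(L[:,2]>b+4)&(L[:,2]<b+85)]
    if len(L)<60: print(k,len(L)); continue
    f=lambda p:np.hypot(L[:,0]-p[0]-p[2]*(L[:,2]-b)/100,L[:,1]-p[1]-p[3]*(L[:,2]-b)/100)-25
    s=least_squares(f,[0,0,0,0],loss='soft_l1'); print(k,len(L),'axis at base ex,ey',s.x[:2].round(1),'slope deg',np.degrees(s.x[2:]/100).round(1),'rms',np.std(f(s.x)).round(2))
    A=W-C;A=np.c_[A@ex,A@ey,A@n];A=A[np.hypot(A[:,0]-s.x[0],A[:,1]-s.x[1])<24];A=A[(A[:,2]>15)&(A[:,2]<100)];print('  min n height',np.percentile(A[:,2],[0,1]).round(1))
E
python3 cyl.py a 66
```

```text
scene 1554 axis at base ex,ey [0.7 0.6] slope deg [ 0.6 -0.1] rms 0.78
  min n height [65.3 65.5]
top 296 axis at base ex,ey [ 1.7 -1.2] slope deg [0.6 0.3] rms 0.61
  min n height [65.5 65.8]
```

Emit:
{"name": "servo_tool", "arguments": {"motion": [1.2, 0, -5, 0, 0, 0, 0, 2.1, -0.2, -4.5, 0, 0, 0, 0, 2.1, -0.2, -4.5, 0, 0, 0, 0, 2.1, -0.2, -4.5, 0, 0, 0, 0, 2.1, -0.2, -4.5, 0, 0, 0, 0, 2.1, -0.2, -4.5, 0, 0, 0, 0, 2.1, -0.2, -4.5, 0, 0, 0, 0, 2.1, -0.2, -4.5, 0, 0, 0, 0, 2.1, -0.2, -4.5, 0, 0, 0, 0, 2.1, -0.2, -4.5, 0, 0, 0, 0]}}

```text
time_s: 7.82
ee_pos: [531.3, -259.2, 268.0]
ee_rot: [-180.0, -25.0, -4.8]
force: [-0.0, -0.2, -3.6]
gripper_width: 49.2
```

Emit:
{"name": "servo_tool", "arguments": {"motion": [0, 0, 0, 0, 0, 0, 0, 0, 0, 0, 0, 0, 0, 0, 0, 0, 0, 0, 0, 0, 0, 0, 0, 0, 0, 0, 0, 0]}}

```text
time_s: 8.15
ee_pos: [531.2, -259.3, 268.9]
ee_rot: [180.0, -25.0, -4.8]
force: [0.9, -0.2, -3.1]
gripper_width: 48.8
```

```bash
python3 m.py b; python3 cyl.py b 15
```

```text
t 8.15 pos [ 531.2 -259.3  268.9] F [ 0.88 -0.19 -3.14] F.n -3.23 w 48.82273707388246
tool z vs -n deg 0.01 base rel axis ex,ey,n 2.2 0.1 16.8
rot err vec (world) to align [-0.0001 -0.0001 -0.    ] ex [ 0.903 -0.076  0.423] ey [0.084 0.996 0.   ] n [-0.421  0.035  0.906]
scene 1341 axis at base ex,ey [ 0.1 -0.3] slope deg [ 0.7 -0.2] rms 0.79
  min n height [16.3 16.3]
top 246 axis at base ex,ey [ 0.2 -1.6] slope deg [ 1.5 -0.5] rms 0.76
  min n height [18.  18.3]
```

View pics/zoom_b.png

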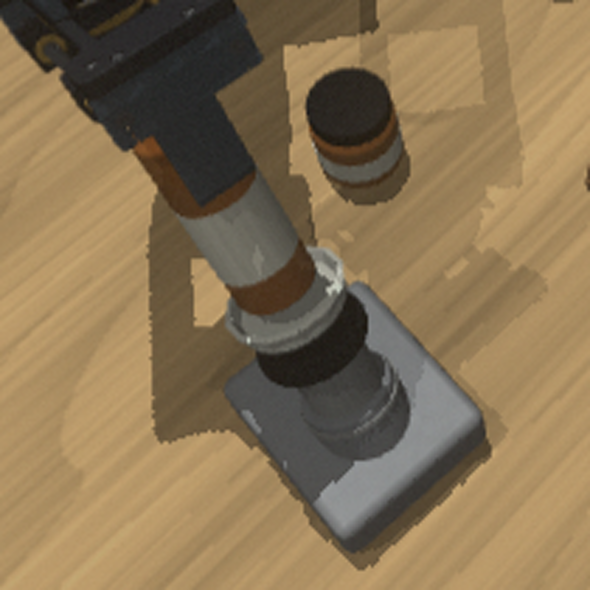

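It is centred over the cup mouth with about 16 mm to go. I descend slowly until the face is felt.

Emit:
{"name": "servo_tool", "arguments": {"motion": [0.8, 0.4, -1.8, 0, 0, 0, 0, 0.8, 0, -1.8, 0, 0, 0, 0, 0.8, -0.1, -1.8, 0, 0, 0, 0, 0.8, -0.1, -1.8, 0, 0, 0, 0, 0.8, -0.1, -1.8, 0, 0, 0, 0, 0.8, -0.1, -1.8, 0, 0, 0, 0, 0.4, 0, -0.9, 0, 0, 0, 0, 0.4, 0, -0.9, 0, 0, 0, 0, 0, 0, 0, 0, 0, 0, 0]}}

```text
time_s: 9.0
ee_pos: [536.7, -259.1, 255.6]
ee_rot: [-180.0, -24.9, -4.8]
force: [-0.0, 0.5, -2.8]
gripper_width: 49.3
```

```bash
python3 m.py
```

```text
t 9.0 pos [ 536.7 -259.1  255.6] F [-0.04  0.5  -2.83] F.n -2.53 w 49.26374516132869
tool z vs -n deg 0.08 base rel axis ex,ey,n 1.4 0.8 2.5
rot err vec (world) to align [-0.0007 -0.0011 -0.0003] ex [ 0.903 -0.076  0.423] ey [0.084 0.996 0.   ] n [-0.421  0.035  0.906]
```

Emit:
{"name": "servo_tool", "arguments": {"motion": [0.4, 0, -0.9, 0, 0, 0, 0, 0.4, 0, -0.9, 0, 0, 0, 0, 0.4, 0, -0.9, 0, 0, 0, 0, 0.4, -0.1, -0.9, 0, 0, 0, 0, 0, 0, 0, 0, 0, 0, 0, 0, 0, 0, 0, 0, 0, 0]}}

```text
time_s: 9.5
ee_pos: [538.3, -259.3, 252.7]
ee_rot: [180.0, -25.0, -4.7]
force: [-2.6, 0.1, 0.7]
gripper_width: 49.1
```

```bash
python3 m.py
```

```text
t 9.5 pos [ 538.3 -259.3  252.7] F [-2.55  0.14  0.69] F.n 1.7 w 49.06292996606204
tool z vs -n deg 0.02 base rel axis ex,ey,n 1.7 0.6 -0.8
rot err vec (world) to align [-0.0002 -0.0003 -0.0001] ex [ 0.903 -0.076  0.423] ey [0.084 0.996 0.   ] n [-0.421  0.035  0.906]
```

Emit:
{"name": "servo_tool", "arguments": {"motion": [0.4, 0, -0.9, 0, 0, 0, 0, 0.4, 0, -0.9, 0, 0, 0, 0, 0.4, 0, -0.9, 0, 0, 0, 0, 0.4, -0.1, -0.9, 0, 0, 0, 0, 0, 0, 0, 0, 0, 0, 0, 0, 0, 0, 0, 0, 0, 0]}}

```text
time_s: 10.0
ee_pos: [540.0, -259.5, 249.0]
ee_rot: [180.0, -25.0, -4.8]
force: [-3.1, 0.2, 3.6]
gripper_width: 49.1
```

```bash
python3 m.py
```

```text
t 10.0 pos [ 540.  -259.5  249. ] F [-3.07  0.2   3.64] F.n 4.6 w 49.06552661809244
tool z vs -n deg 0.02 base rel axis ex,ey,n 1.7 0.6 -5.0
rot err vec (world) to align [-0.0002 -0.0002 -0.0001] ex [ 0.903 -0.076  0.423] ey [0.084 0.996 0.   ] n [-0.421  0.035  0.906]
```

Contact is confirmed: net 4.8 N rising to 7.7 N, so the pad is about 5 mm down. I continue to the stop.

Emit:
{"name": "servo_tool", "arguments": {"motion": [0.4, 0, -0.9, 0, 0, 0, 0, 0.4, 0, -0.9, 0, 0, 0, 0, 0.4, 0, -0.9, 0, 0, 0, 0, 0.4, -0.1, -0.9, 0, 0, 0, 0, 0.4, 0, -0.9, 0, 0, 0, 0, 0.4, 0, -0.9, 0, 0, 0, 0, 0.4, -0.1, -0.9, 0, 0, 0, 0, 0, 0, 0, 0, 0, 0, 0, 0, 0, 0, 0, 0, 0, 0]}}

```text
time_s: 10.75
ee_pos: [542.8, -259.7, 243.0]
ee_rot: [180.0, -25.0, -4.7]
force: [-6.7, 1.3, 6.6]
gripper_width: 49.3
```

```bash
python3 m.py
```

```text
t 10.75 pos [ 542.8 -259.7  243. ] F [-6.69  1.28  6.57] F.n 8.82 w 49.26254001265761
tool z vs -n deg 0.01 base rel axis ex,ey,n 1.8 0.6 -11.5
rot err vec (world) to align [0.     0.0001 0.    ] ex [ 0.903 -0.076  0.423] ey [0.084 0.996 0.   ] n [-0.421  0.035  0.906]
```

Emit:
{"name": "servo_tool", "arguments": {"motion": [0.4, 0, -0.9, 0, 0, 0, 0, 0.4, 0, -0.9, 0, 0, 0, 0, 0, 0, 0, 0, 0, 0, 0, 0, 0, 0, 0, 0, 0, 0]}}

```text
time_s: 11.08
ee_pos: [543.6, -259.7, 241.5]
ee_rot: [180.0, -25.0, -4.7]
force: [-7.0, 1.3, 7.8]
gripper_width: 48.9
```

```bash
python3 m.py
```

```text
t 11.0833 pos [ 543.6 -259.7  241.5] F [-7.02  1.35  7.85] F.n 10.12 w 48.87376382471341
tool z vs -n deg 0.02 base rel axis ex,ey,n 1.8 0.6 -13.3
rot err vec (world) to align [0.0002 0.0002 0.0001] ex [ 0.903 -0.076  0.423] ey [0.084 0.996 0.   ] n [-0.421  0.035  0.906]
```

Emit:
{"name": "servo_tool", "arguments": {"motion": [0.4, 0, -0.9, 0, 0, 0, 0, 0.2, 0, -0.5, 0, 0, 0, 0, 0, 0, 0, 0, 0, 0, 0, 0, 0, 0, 0, 0, 0, 0, 0, 0, 0, 0, 0, 0, 0]}}

```text
time_s: 11.5
ee_pos: [544.0, -259.8, 240.6]
ee_rot: [179.9, -25.0, -4.7]
force: [-9.3, 1.2, 11.3]
gripper_width: 49.2
```

```bash
python3 m.py
```

```text
t 11.5 pos [ 544.  -259.8  240.6] F [-9.35  1.21 11.26] F.n 14.18 w 49.17314210086026
tool z vs -n deg 0.04 base rel axis ex,ey,n 1.9 0.6 -14.2
rot err vec (world) to align [0.0005 0.0005 0.0002] ex [ 0.903 -0.076  0.423] ey [0.084 0.996 0.   ] n [-0.421  0.035  0.906]
```

Emit:
{"name": "servo_tool", "arguments": {"motion": [0.4, 0, -0.9, 0, 0, 0, 0, 0, 0, 0, 0, 0, 0, 0, 0, 0, 0, 0, 0, 0, 0, 0, 0, 0, 0, 0, 0, 0]}}

```text
time_s: 11.83
ee_pos: [544.2, -259.8, 240.1]
ee_rot: [179.9, -25.0, -4.7]
force: [-11.1, 1.4, 14.0]
gripper_width: 48.6
```

```bash
python3 m.py
```

```text
t 11.8333 pos [ 544.2 -259.8  240.1] F [-11.09   1.44  13.96] F.n 17.38 w 48.6316678430756
tool z vs -n deg 0.05 base rel axis ex,ey,n 1.9 0.5 -14.8
rot err vec (world) to align [0.0007 0.0006 0.0003] ex [ 0.903 -0.076  0.423] ey [0.084 0.996 0.   ] n [-0.421  0.035  0.906]
```

The force has stiffened to about 20 N net, so the pad is on the stop. I hold for about 2.5 s.

Emit:
{"name": "servo_tool", "arguments": {"motion": [0, 0, 0, 0, 0, 0, 0, 0, 0, 0, 0, 0, 0, 0, 0, 0, 0, 0, 0, 0, 0, 0, 0, 0, 0, 0, 0, 0, 0, 0, 0, 0, 0, 0, 0, 0, 0, 0, 0, 0, 0, 0, 0, 0, 0, 0, 0, 0, 0, 0, 0, 0, 0, 0, 0, 0, 0, 0, 0, 0, 0, 0, 0, 0, 0, 0, 0, 0, 0, 0]}}

```text
time_s: 12.67
ee_pos: [544.2, -259.8, 240.1]
ee_rot: [179.9, -25.0, -4.7]
force: [-10.9, 1.0, 13.2]
gripper_width: 48.8
```

```bash
python3 m.py c; python3 cyl.py c -12
```

```text
t 12.6667 pos [ 544.2 -259.8  240.1] F [-10.91   1.03  13.23] F.n 16.62 w 48.823449761685
tool z vs -n deg 0.05 base rel axis ex,ey,n 1.9 0.6 -14.8
rot err vec (world) to align [0.0006 0.0006 0.0003] ex [ 0.903 -0.076  0.423] ey [0.084 0.996 0.   ] n [-0.421  0.035  0.906]
scene 1290 axis at base ex,ey [0.1 0.3] slope deg [ 0.3 -0. ] rms 1.98
  min n height [16.  16.8]
top 261 axis at base ex,ey [-0.9  1.5] slope deg [ 1.9 -2.4] rms 2.77
  min n height [21.5 22.3]
```

Emit:
{"name": "servo_tool", "arguments": {"motion": [0, 0, 0, 0, 0, 0, 0, 0, 0, 0, 0, 0, 0, 0, 0, 0, 0, 0, 0, 0, 0, 0, 0, 0, 0, 0, 0, 0, 0, 0, 0, 0, 0, 0, 0, 0, 0, 0, 0, 0, 0, 0, 0, 0, 0, 0, 0, 0, 0, 0, 0, 0, 0, 0, 0, 0, 0, 0, 0, 0, 0, 0, 0, 0, 0, 0, 0, 0, 0, 0]}}

```text
time_s: 13.6
ee_pos: [544.3, -259.8, 240.1]
ee_rot: [179.9, -25.0, -4.7]
force: [-10.7, 1.2, 12.2]
gripper_width: 49.3
```

View pics/zoom_c.png

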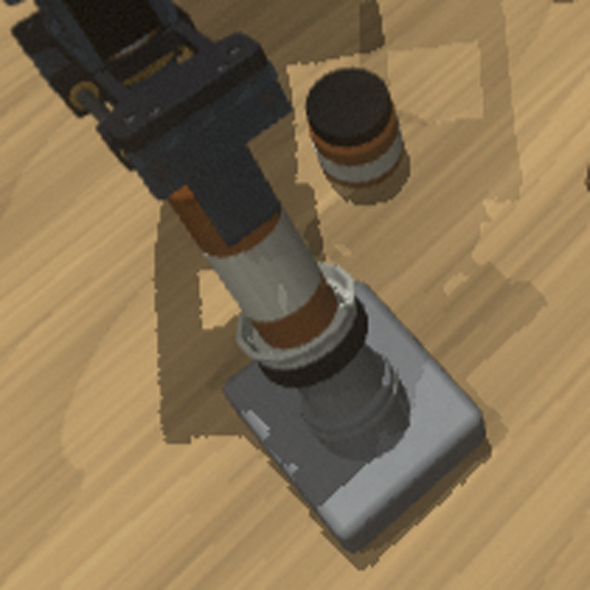

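Emit:
{"name": "servo_tool", "arguments": {"motion": [0, 0, 0, 0, 0, 0, 0, 0, 0, 0, 0, 0, 0, 0, 0, 0, 0, 0, 0, 0, 0, 0, 0, 0, 0, 0, 0, 0, 0, 0, 0, 0, 0, 0, 0, 0, 0, 0, 0, 0, 0, 0, 0, 0, 0, 0, 0, 0, 0, 0, 0, 0, 0, 0, 0, 0, 0, 0, 0, 0, 0, 0, 0, 0, 0, 0, 0, 0, 0, 0]}}

```text
time_s: 14.43
ee_pos: [544.2, -259.8, 240.1]
ee_rot: [179.9, -25.0, -4.7]
force: [-11.2, 1.9, 13.2]
gripper_width: 49.1
```

```bash
python3 m.py
```

```text
t 14.4333 pos [ 544.2 -259.8  240.1] F [-11.19   1.87  13.23] F.n 16.77 w 49.142134832419586
tool z vs -n deg 0.06 base rel axis ex,ey,n 1.9 0.5 -14.8
rot err vec (world) to align [0.0007 0.0006 0.0003] ex [ 0.903 -0.076  0.423] ey [0.084 0.996 0.   ] n [-0.421  0.035  0.906]
```

Held fully down for 2.6 s. The force curve matches the spring plus stop, and the bottle is within 0.5° of the axis. I retract along the axis.

Emit:
{"name": "servo_tool", "arguments": {"motion": [-0.8, 0, 1.8, 0, 0, 0, 0, -0.8, 0.1, 1.8, 0, 0, 0, 0, -0.8, 0.1, 1.8, 0, 0, 0, 0, -0.8, 0.1, 1.8, 0, 0, 0, 0, -0.8, 0.1, 1.8, 0, 0, 0, 0, -0.8, 0, 1.8, 0, 0, 0, 0, -0.8, 0.1, 1.8, 0, 0, 0, 0, -0.8, 0.1, 1.8, 0, 0, 0, 0, -0.8, 0.1, 1.8, 0, 0, 0, 0, -0.8, 0.1, 1.8, 0, 0, 0, 0]}}

```text
time_s: 15.27
ee_pos: [536.2, -258.3, 255.2]
ee_rot: [-179.9, -24.8, -4.8]
force: [-1.1, 0.0, -2.8]
gripper_width: 49.1
```

Emit:
{"name": "servo_tool", "arguments": {"motion": [-2.1, 0.2, 4.5, 0, 0, 0, 0, -4.2, 0.3, 9.1, 0, 0, 0, 0, -6.3, 0.5, 13.6, 0, 0, 0, 0, -8.4, 0.7, 18.1, 0, 0, 0, 0, -8.4, 0.7, 18.1, 0, 0, 0, 0, -6.3, 0.5, 13.6, 0, 0, 0, 0, -4.2, 0.3, 9.1, 0, 0, 0, 0, -2.1, 0.2, 4.5, 0, 0, 0, 0, 0, 0, 0, 0, 0, 0, 0, 0, 0, 0, 0, 0, 0, 0]}}

```text
time_s: 16.1
ee_pos: [494.3, -255.2, 346.3]
ee_rot: [-180.0, -24.9, -4.8]
force: [-0.6, 0.0, -2.4]
gripper_width: 48.9
```

```bash
python3 m.py d; python3 cyl.py d 85
```

```text
t 16.1 pos [ 494.3 -255.2  346.3] F [-0.55  0.01 -2.39] F.n -1.93 w 48.923251417388734
tool z vs -n deg 0.11 base rel axis ex,ey,n 1.1 1.1 102.6
rot err vec (world) to align [-0.0009 -0.0016 -0.0004] ex [ 0.903 -0.076  0.423] ey [0.084 0.996 0.   ] n [-0.421  0.035  0.906]
scene 1372 axis at base ex,ey [-1.6  0.8] slope deg [ 1.2 -0.3] rms 0.76Traceback (most recent call last):
  File "cyl.py", line 14, in <module>
    A=W-C;A=np.c_[A@ex,A@ey,A@n];A=A[np.hypot(A[:,0]-s.x[0],A[:,1]-s.x[1])<24];A=A[(A[:,2]>15)&(A[:,2]<100)];print('  min n height',np.percentile(A[:,2],[0,1]).round(1))
                                                                                                                                    ~~~~~~~~~~~~~^^^^^^^^^^^^^^
    return _quantile_unchecked(
        a, q, axis, out, overwrite_input, method, keepdims, weights)
    return _ureduce(a,
                    func=_quantile_ureduce_func,
    ...<5 lines>...
                    overwrite_input=overwrite_input,
                    method=method)
    r = func(a, **kwargs)
    result = _quantile(arr,
                       quantiles=q,
    ...<2 lines>...
                       out=out,
                       weights=wgt)
    slices_having_nans = np.isnan(arr[-1, ...])
                                  ~~~^^^^^^^^^
IndexError: index -1 is out of bounds for axis 0 with size 0
```

View pics/scene_d.png

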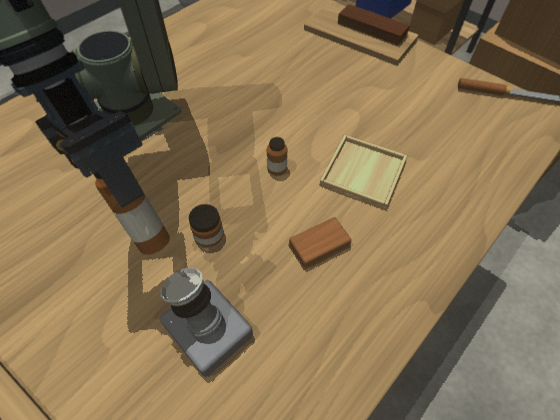

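The bottle is out, the cup is back up at (184,287), and the bystanders haven't moved. I untilt on the way to the tray.

Emit:
{"name": "servo_tool", "arguments": {"motion": [3.8, 17.4, 0, 0.0012, 0.0145, 0, 0, 3.8, 17.4, 0, 0.0012, 0.0145, 0, 0, 3.8, 17.4, 0, 0.0012, 0.0145, 0, 0, 3.8, 17.4, 0, 0.0012, 0.0145, 0, 0, 3.8, 17.4, 0, 0.0012, 0.0145, 0, 0, 3.8, 17.4, 0, 0.0012, 0.0145, 0, 0, 3.8, 17.4, 0, 0.0012, 0.0145, 0, 0, 3.8, 17.4, 0, 0.0012, 0.0145, 0, 0, 3.8, 17.4, 0, 0.0012, 0.0145, 0, 0, 3.8, 17.4, 0, 0.0012, 0.0145, 0, 0]}}

```text
time_s: 17.03
ee_pos: [532.6, -80.1, 345.7]
ee_rot: [-180.0, -16.5, -4.8]
force: [-0.8, -0.7, -3.4]
gripper_width: 49.2
```

Emit:
{"name": "servo_tool", "arguments": {"motion": [3.8, 17.4, 0, 0.0012, 0.0145, 0, 0, 3.8, 17.4, 0, 0.0012, 0.0145, 0, 0, 3.8, 17.4, 0, 0.0012, 0.0145, 0, 0, 3.8, 17.4, 0, 0.0012, 0.0145, 0, 0, 3.8, 17.4, 0, 0.0012, 0.0145, 0, 0, 3.8, 17.4, 0, 0.0012, 0.0145, 0, 0, 3.8, 17.4, 0, 0.0012, 0.0145, 0, 0, 3.8, 17.4, 0, 0.0012, 0.0145, 0, 0, 3.8, 17.4, 0, 0.0012, 0.0145, 0, 0, 3.8, 17.4, 0, 0.0012, 0.0145, 0, 0]}}

```text
time_s: 17.87
ee_pos: [570.8, 94.1, 345.7]
ee_rot: [-180.0, -8.2, -4.7]
force: [0.3, -0.4, -3.2]
gripper_width: 49.4
```

Emit:
{"name": "servo_tool", "arguments": {"motion": [3.8, 17.4, -5, 0.0012, 0.0145, 0, 0, 3.8, 17.4, -10, 0.0012, 0.0145, 0, 0, 3.8, 17.4, -10, 0.0012, 0.0145, 0, 0, 3.8, 17.4, -10, 0.0012, 0.0145, 0, 0, 3.8, 17.4, -10, 0.0012, 0.0145, 0, 0, 3.8, 17.4, -10, 0.0012, 0.0145, 0, 0, 3.8, 17.4, -10, 0.0012, 0.0145, 0, 0, 3.8, 17.4, -10, 0.0012, 0.0145, 0, 0, 3.8, 17.4, -10, 0.0012, 0.0145, 0, 0, 3.8, 17.4, -5, 0.0012, 0.0145, 0, 0]}}

```text
time_s: 18.7
ee_pos: [608.4, 268.1, 254.2]
ee_rot: [179.9, 0.3, -4.7]
force: [0.4, -0.7, -4.2]
gripper_width: 49.0
```

Emit:
{"name": "servo_tool", "arguments": {"motion": [0, 0, 0, 0, 0, 0, 0, 0, 0, 0, 0, 0, 0, 0, 0, 0, 0, 0, 0, 0, 0, 0, 0, 0, 0, 0, 0, 0]}}

```text
time_s: 19.03
ee_pos: [608.6, 266.2, 257.1]
ee_rot: [180.0, 0.0, -4.8]
force: [1.2, 0.8, -2.1]
gripper_width: 49.3
```

Run:
```python
from h import *
s=sensors.state();print(s['time_s'],s['ee_pos'],s['ee_rot'],s['force'],s['qpos'].round(0))
from scipy.optimize import least_squares
p=s['ee_pos']
for k in ['scene','top']:
    f,K,d,T=cam(k);W=cloud(f,K,d,T).reshape(-1,3)
    cv2.imwrite(f'pics/{k}_e.png',f['image'][...,::-1])
    L=W[(np.hypot(W[:,0]-p[0],W[:,1]-p[1])<40)&(W[:,2]>p[2]-150)&(W[:,2]<p[2]-25)]
    if len(L)<60: print(k,len(L));continue
    L=L[L[:,2]>40]
    b=L[:,2].min();g=lambda q:np.hypot(L[:,0]-q[0]-q[2]*(L[:,2]-b)/100,L[:,1]-q[1]-q[3]*(L[:,2]-b)/100)-25
    r=least_squares(g,[p[0],p[1],0,0],loss='soft_l1');print(k,len(L),r.x[:2].round(1),np.degrees(r.x[2:]/100).round(2),'zmin',b.round(1),np.std(g(r.x)).round(2))
```

```text
19.0333 [608.58188107 266.2451574  257.09993276] [ 1.79991168e+02  2.51643755e-02 -4.78052245e+00] [ 1.15391252  0.80934013 -2.09010917] [23. 26. 74.  0. 80. 27.]
scene 756 [607.4 266.1] [ 0.33 -0.24] zmin 141.4 0.95
top 207 [607.9 264.9] [-0.12 -0.32] zmin 145.0 0.52
```

View pics/scene_e.png

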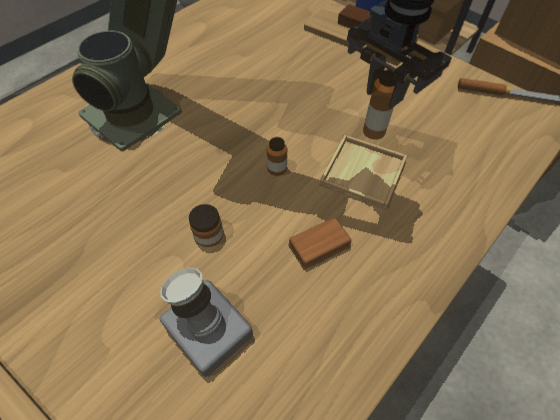

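The bottle is upright (within 0.4°) over the tray centre, base at z about 142 and the floor at about 7.5. I lower it, slowly at the end.

Emit:
{"name": "servo_tool", "arguments": {"motion": [0, 0, -8, 0, 0, 0, 0, 0, 0, -15, 0, 0, 0, 0, 0, 0, -18, 0, 0, 0, 0, 0, 0, -18, 0, 0, 0, 0, 0, 0, -18, 0, 0, 0, 0, 0, 0, -18, 0, 0, 0, 0, 0, 0, -13, 0, 0, 0, 0, 0, 0, -8, 0, 0, 0, 0, 0, 0, -4, 0, 0, 0, 0, 0, 0, 0, 0, 0, 0, 0]}}

```text
time_s: 19.97
ee_pos: [608.2, 266.3, 136.1]
ee_rot: [180.0, 0.1, -4.8]
force: [-0.8, -0.3, -3.6]
gripper_width: 48.9
```

Emit:
{"name": "servo_tool", "arguments": {"motion": [0, 0, -2, 0, 0, 0, 0, 0, 0, -2, 0, 0, 0, 0, 0, 0, -1, 0, 0, 0, 0, 0, 0, -1, 0, 0, 0, 0, 0, 0, -1, 0, 0, 0, 0, 0, 0, 0, 0, 0, 0, 0, 0, 0, 0, 0, 0, 0, 0]}}

```text
time_s: 20.55
ee_pos: [608.5, 266.7, 129.9]
ee_rot: [180.0, 0.0, -4.8]
force: [-0.2, -0.4, -3.2]
gripper_width: 49.0
```

Emit:
{"name": "servo_tool", "arguments": {"motion": [0, 0, -1, 0, 0, 0, 0, 0, 0, -1, 0, 0, 0, 0, 0, 0, -1, 0, 0, 0, 0, 0, 0, -1, 0, 0, 0, 0, 0, 0, -1, 0, 0, 0, 0, 0, 0, 0, 0, 0, 0, 0, 0, 0, 0, 0, 0, 0, 0]}}

```text
time_s: 21.13
ee_pos: [608.5, 266.6, 124.7]
ee_rot: [180.0, 0.1, -4.8]
force: [0.5, -0.0, -3.8]
gripper_width: 49.4
```

Emit:
{"name": "servo_tool", "arguments": {"motion": [0, 0, -1, 0, 0, 0, 0, 0, 0, -1, 0, 0, 0, 0, 0, 0, 0, 0, 0, 0, 0, 0, 0, 0, 0, 0, 0, 0, 0, 0, 0, 0, 0, 0, 0]}}

```text
time_s: 21.55
ee_pos: [608.5, 266.7, 122.9]
ee_rot: [180.0, 0.0, -4.8]
force: [-0.2, -0.0, -2.7]
gripper_width: 49.5
```

Emit:
{"name": "servo_tool", "arguments": {"motion": [0, 0, -0.5, 0, 0, 0, 0, 0, 0, -0.5, 0, 0, 0, 0, 0, 0, 0, 0, 0, 0, 0, 0, 0, 0, 0, 0, 0, 0, 0, 0, 0, 0, 0, 0, 0]}}

```text
time_s: 21.97
ee_pos: [608.6, 266.7, 122.1]
ee_rot: [-180.0, 0.0, -4.8]
force: [0.1, 0.1, -2.9]
gripper_width: 49.3
```

Emit:
{"name": "servo_tool", "arguments": {"motion": [0, 0, -0.5, 0, 0, 0, 0, 0, 0, -0.5, 0, 0, 0, 0, 0, 0, 0, 0, 0, 0, 0, 0, 0, 0, 0, 0, 0, 0, 0, 0, 0, 0, 0, 0, 0]}}

```text
time_s: 22.38
ee_pos: [608.6, 266.8, 122.0]
ee_rot: [-180.0, 0.0, -4.8]
force: [-2.5, -0.6, 5.6]
gripper_width: 49.0
```

The base is on the floor at z 122, as predicted. I ease off slightly, open, then withdraw straight up.

Emit:
{"name": "servo_tool", "arguments": {"motion": [0, 0, 0.5, 0, 0, 0, 0, 0, 0, 0, 0, 0, 0, 0, 0, 0, 0, 0, 0, 0, 60, 0, 0, 0, 0, 0, 0, 70, 0, 0, 0, 0, 0, 0, 85, 0, 0, 0, 0, 0, 0, 100, 0, 0, 0, 0, 0, 0, 100, 0, 0, 0, 0, 0, 0, 100, 0, 0, 0, 0, 0, 0, 100, 0, 0, 0, 0, 0, 0, 100]}}

```text
time_s: 23.22
ee_pos: [608.6, 266.6, 121.3]
ee_rot: [180.0, 0.0, -4.8]
force: [-0.5, 0.4, 0.8]
gripper_width: 91.0
```

Emit:
{"name": "servo_tool", "arguments": {"motion": [0, 0, 4, 0, 0, 0, 100, 0, 0, 8, 0, 0, 0, 100, 0, 0, 15, 0, 0, 0, 100, 0, 0, 20, 0, 0, 0, 100, 0, 0, 20, 0, 0, 0, 100, 0, 0, 20, 0, 0, 0, 100, 0, 0, 20, 0, 0, 0, 100, 0, 0, 20, 0, 0, 0, 100, 0, 0, 10, 0, 0, 0, 100, 0, 0, 0, 0, 0, 0, 100]}}

```text
time_s: 24.05
ee_pos: [609.7, 267.1, 262.0]
ee_rot: [-179.8, -0.3, -4.8]
force: [-0.3, -0.0, 0.7]
gripper_width: 91.4
```

Emit:
{"name": "servo_tool", "arguments": {"motion": [-15, -15, 5, 0, 0, 0, 100, -15, -15, 5, 0, 0, 0, 100, -15, -15, 5, 0, 0, 0, 100, -15, -15, 5, 0, 0, 0, 100, -15, -15, 5, 0, 0, 0, 100, -15, -15, 5, 0, 0, 0, 100, -15, -15, 0, 0, 0, 0, 100, -15, -15, 0, 0, 0, 0, 100, 0, 0, 0, 0, 0, 0, 100, 0, 0, 0, 0, 0, 0, 100]}}

```text
time_s: 24.88
ee_pos: [487.8, 146.2, 287.9]
ee_rot: [180.0, 0.1, -4.8]
force: [1.1, -0.3, 0.0]
gripper_width: 91.2
```

Run:
```python
from h import *
from scipy.optimize import least_squares
s=sensors.state();print(s['time_s'],s['ee_pos'],s['force'],np.abs(s['qvel']).max())
Ct=np.array([584.3,-263.8,149.4])
n=R.from_euler('z',-4.8,degrees=True).apply([-np.sin(np.radians(25)),0,np.cos(np.radians(25))])
for k in ['scene','top']:
    f,K,d,T=cam(k);W=cloud(f,K,d,T)
    cv2.imwrite(f'pics/{k}_f.png',f['image'][...,::-1])
    W=W.reshape(-1,3);p=(608,266)
    A=W[(np.hypot(W[:,0]-p[0],W[:,1]-p[1])<60)&(W[:,2]>12)&(W[:,2]<175)]
    print(k,'ztop',A[:,2].max().round(1));L=A[(A[:,2]>15)&(A[:,2]<130)]
    g=lambda q:np.hypot(L[:,0]-q[0]-q[2]*(L[:,2]-70)/100,L[:,1]-q[1]-q[3]*(L[:,2]-70)/100)-25
    r=least_squares(g,[p[0],p[1],0,0],loss='soft_l1');print(' mid',r.x[:2].round(1),'tilt',np.degrees(r.x[2:]/100).round(2))
    e=W-Ct;c=e[(np.linalg.norm(np.cross(e,n),axis=1)<20)&(np.abs(e@n)<20)];print(' cup face',np.median(c@n).round(1))
    for nm,(x,y,h) in dict(short=(439,130,95),jar=(455.5,-117.5,75),block=(660,28,33)).items():
        t=W[(np.hypot(W[:,0]-x,W[:,1]-y)<75)&(W[:,2]>h-4)&(W[:,2]<h+7)];print('  ',nm,((t.min(0)+t.max(0))/2).round(1) if len(t) else None)
```

```text
24.8833 [487.8200812  146.15154476 287.90527854] [ 1.0801053  -0.30016812  0.0041622 ] 1.9819311121397616
scene ztop 159.8
 mid [607.4 266.6] tilt [-0.04  0.11]
 cup face -0.2
   short [438.3 130.4  94.5]
   jar [ 455.6 -117.1   74.5]
   block [660.4  27.6  32.8]
top ztop 163.2
 mid [607.6 265.4] tilt [-0.    0.42]
 cup face 0.4
   short [438.3 125.8  96.2]
   jar [ 455.9 -117.9   75.9]
   block [659.   28.7  34.1]
```

View pics/scene_f.png

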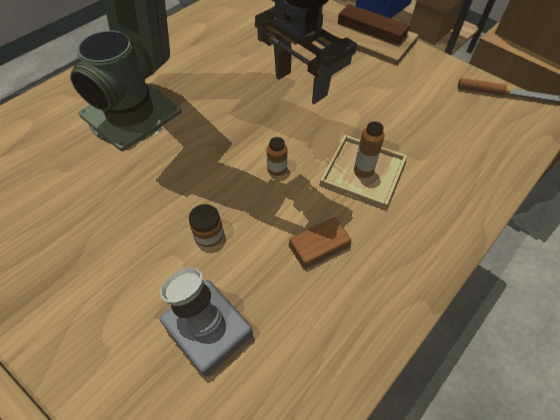

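The bottle stands upright in the tray at (368,150), the cup is up and the bystanders are where they were. I hand the job in.

```bash
python3 -c "
from h import *
print(env.job_done())"
```

```text
the job is handed in; nothing more can be done
None
```

The tall bottle was mixed and set down upright in the tray. I handed the job in at about 25 s of the 56 s allowed, and the simulator gave no verdict.

- **Mixing:** I gripped the bottle 114 mm above its base, tilted it 25° in line with the head, and pressed it into the cup. The force followed the spring, then stiffened at about 14 mm of travel. I held it there for 2.6 s at about 20 N net. The tool stayed within 0.1° of the axis. In the scene camera the bottle was within 0.5° and 1 mm of it; the top camera fit, mostly blocked by the gripper, read up to 2.4° off.
- **Placing:** After release, the bottle's centre was within about 1 mm of the tray centre and tilted less than 0.5°. It was standing on the floor and clear of the gripper.
- **Other checks:** The cup face was back within 0.4 mm of its starting height. The jar, block and short bottle had not moved. The top camera read the short bottle 4 mm off in y, probably because the gripper partly blocked its view; the scene camera put it at its starting place.

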